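# Check the honey colour checker with its amber glass standard

### The arm

A 6-joint arm with a two-finger parallel gripper is mounted at the origin on a cart in front of the work surface, level with it; the furniture and walls round the work are solid. World frame = base frame: x ahead of the robot, y to its left, z up, the work surface at z = 0. Lengths are in m, angles in rad, forces in N, time in s.
With the tool pointing down it reaches from about 0.3 to 0.875 m from the base axis. Payload 6.4 kg.
Tool frame: the origin (TCP) lies between the finger pads; the fingertips stand 8 mm ahead of it and the grasp point (between the pads) lies 11 mm behind it (ctrl.finger_overhang is the distance from the TCP to the fingertips, in m); z points along the fingers, y is the line along which they close (so a half turn about z gives the same grasp; the last joint's range is limited). The gripper opens to 85 mm and grips with 20 to 120 N. Pads are 22 mm wide; open, the fingers measure 114 mm over their backs; the gripper's body (76 mm by 85 mm) begins 54 mm behind the grasp point. The pads swing forward as they close: fully open they stand 13 mm farther back than shut.
Start: joints at [1.037, 0.181, 1.607, -0, 1.354, -0.206], TCP at [0.185, 0.544, 0.239] pointing down, gripper open.
Joint ranges: [-2.99, 2.99], [-0.89, 2.07], [0.3, 2.58], [-1.14, 4.28], [0, 2.63], [-3.12, 3.12]. Speed limits (rad/s): [2.57, 2.57, 3.01, 3.14, 3.14, 3.14].

### API

Orientations are given as a unit quaternion [w, x, y, z].
In Python, from bench import ctrl, camera gives the robot as it stands.
- The arm moves only by the shell command python3 -m pendant 'ROWS' [OPENING]. ROWS is JSON, a list of rows, each a list of 6 numbers: the shift along the world's x, y, z normalised to -1 to 1, where 1 is 200 mm, then the turn, a rotation vector about the world's x, y, z normalised to -1 to 1, where 1 is pi/2 rad. In form: [[dx, dy, dz, rx, ry, rz], ...]. A call has exactly 10 rows; each row shifts and turns the commanded pose from where the row before left it; what a row does not reach is not made up. A row lasts 1/8 s, in which the tool goes at most 62.5 mm and 10.7 degrees, less where a joint would pass 70% of its speed; a pose out of reach is approached as far as the arm can. A call with a number of a shift or a turn outside -1 to 1 is refused whole. A call with a gripper value outside its range is refused whole. OPENING is the opening, from -1 (shut) to 1 (fully open), set as the call begins (- or left out, the last holds). The fingers move at their own pace and stop on an object; the grip force is fixed at half the most. Time passes only in rows, so rows that do not move let the fingers close, or fill a call up. It gives the time, the measured TCP pose, the force, the opening and the grip force at its end, in the units of the state.
- ctrl.get_obs(): the state, without advancing time (a new reading comes with each control period).
- camera(name): name is "scene" or "side" or "wrist"; returns a dict with "color" (384x512x3 uint8, blue, green, red), "fx", "fy", "cx", "cy" (pixels), "xyz" and "rotation" of the camera in the world; the wrist camera has in their place "hand_eye" (4x4, takes a point from camera to tool coordinates, whose origin is the TCP and whose axes are the flange's). Camera axes: x right, y down, z forward; pixel columns grow to the right and rows downward; lengths in m; the calibration is good to about 2 mm. A picture is of the moment at which its call begins: read the wrist's pose just before it. There is no depth.
- ctrl.hand_in(): hands the job in; it is judged then, once.
The state is a dict: "time_s": time; "q": joint angles; "dq": joint speeds; "joint_efforts": joint torques, N m; "eef_pos": TCP position; "eef_rot": TCP orientation; "wrist_force": force on the tool from outside, world axes, zero at the start; "torque": the same for the moment, N m; "opening": opening from 0.0 (shut) to 1.0 (fully open); "grasp_force": force on a finger pad.
Only numpy, scipy, OpenCV 4.12 (cv2) and the standard library are available. Lean on these libraries where they do the work, as an engineer would, in place of code of your own. Each camera call takes 0.05 s, during which the arm holds its last target. There are 200 camera calls.

### The job

The green filter is loaded in the blue-fronted drawer of the honey colour checker: first push that drawer fully home. Then pick up the amber glass standard, with the fingers touching only its two white frosted faces and never its clear windows, and hold it steady and upright in the light path, midway between lamp and sensor with its windows squarely facing them and the light passing through their middle, clear of the checker. Finish while holding it there; leave the green standard and the jars where they stand.

Things in the scene. Friction and masses are not known exactly. Their poses are not given: they have to be found in the camera images.
- board: Fixed wooden board over the hob, 360 (x) x 760 (y) x 18 mm thick; its top, z = 0.018, is the surface everything stands on. Origin at the centre of its underside.
- checker: Honey colour checker, fixed to the board, at a varying place and yaw. Grey base plate 100 (x) x 250 (y) x 12 mm. On it two white towers, each 80 (x) x 55 (y), tops 103 mm above the underside: the lamp tower at own +y, centred 89.5 mm from the middle, and the sensor tower (blank black display) the same at own -y. The gap between the towers is 124 mm, less a 3 mm lens rim on each. Origin: centre of the underside; z up; own -x is its front, facing the robot give or take the yaw.
- light_path (a point): Middle of the light path: halfway between the lamp's bright lens and the sensor's dark lens, 75 mm above the checker's underside and 63 mm above its base plate. Its y axis runs along the beam towards the lamp, z up; its axes are parallel to the checker's. The beam is about 12 mm across and is not drawn; white lines on the base plate lie under it and cross below this point.
- filter_drawer (a joint): Filter drawer in the lamp tower, m: 0 = fully home, positive = pulled out along the checker's own -x; starts 0.02 to 0.045 out, stop at 0.05. Slides with about 1.5 N of friction, stays where left, no spring.
- drawer_front (a point): Centre of the outer face of the drawer's blue front (42 x 42 mm, 8 mm thick); moves with the drawer. Push it along the checker's own +x. When home this face is 48 mm in front of the checker's middle plane; its height is 75 mm above the checker's underside and its upper edge is 7 mm below the tower's top.
- amber: The amber glass standard: a solid upright block 28 (x) x 40 (y) x 64 mm high, 0.1 to 0.2 kg, loose on the board to the left or right of the checker (changing places with the green one). Clear amber windows face own +x and -x; white frosted faces face own +y and -y, 40 mm apart. Thin black foot plate, 3 mm; from above it shows an amber field between two white edges. Origin: centre of the underside; z up.
- amber_center (a point): Centre of the amber standard, 32 mm above its underside; axes as amber.
- amber_window_a: Fixed to the amber standard, its clear window at own -x, 34 mm wide x 61 mm high. Origin is that of amber (centre of the underside).
- amber_window_b: Fixed to the amber standard, its clear window at own +x, 34 mm wide x 61 mm high. Origin is that of amber.
- amber_frosted_a: Fixed to the amber standard, its white frosted face at own -y, 28 mm wide x 61 mm high. Origin is that of amber.
- amber_frosted_b: Fixed to the amber standard, its white frosted face at own +y, 28 mm wide x 61 mm high. Origin is that of amber.
- green: Green glass standard of the same form and size as the amber one; bystander. Origin: centre of the underside.
- gold_jar: Spice jar with a gold-yellow lid, 49 mm across, 98 high, at the back left of the board; bystander. Origin: centre of the underside.
- blue_jar: Spice jar with a blue lid, 60 mm across, 110 high, at the back right of the board; bystander. Origin: centre of the underside.

How it is judged:
By the outcome, as a careful person would: the job done as asked, in the order asked, and still so for the second after the job is handed in, while the arm keeps its last pose, push and grip.
It also fails if it takes over 54 s, if anything falls off the work surface, if the arm or the gripper's body presses on something with over 40 N, if the wrist force passes 120 N, or if a joint passes its speed limit or range.

## Working session

There is one attempt and no reset: what is moved stays moved. The work goes in short steps, Python scripts to look and compute and a shell command to move; the robot and the scene stay as the last step left them, time stands still between calls to the robot, and variables do not carry over. Pictures are saved under pics/ and viewed, at most 10 in all, crops included, and the job is handed in when it is done.

```bash
mkdir -p pics; ls
python3 - <<'E'
from bench import ctrl,camera
import cv2,numpy as np
o=ctrl.get_obs();print(o['time_s'],o['eef_pos'],o['eef_rot'],o['opening'],ctrl.finger_overhang)
ims=[]
for n in('scene','side'):
    c=camera(n);cv2.imwrite(f'pics/{n}0.png',c['color'])
    np.savez(f'{n}.npz',**c);print(n,c['fx'],c['cx'],c['cy'],c['xyz'],np.round(c['rotation'],3).tolist())
E
```

```text
pics
0.0 [0.18482831 0.543914   0.23836301] [-3.14954814e-04  1.63172059e-01  9.86597226e-01 -8.33032628e-04] 0.998619728406591 0.008
scene 461.770463357478 253.85035541942838 194.40050629500627 [-0.03765023 -1.00345302  0.97695003] [-0.429, 0.869, -0.223, 0.104]
side 407.69570843256247 264.539425234131 183.6301207443775 [ 0.35035627 -1.06520145  0.51106917] [-0.566, 0.821, -0.058, 0.048]
```

View pics/scene0.png

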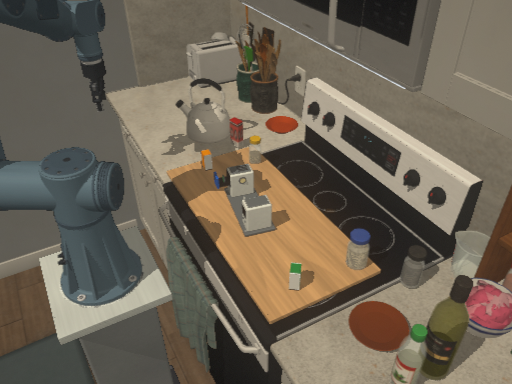

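View pics/side0.png

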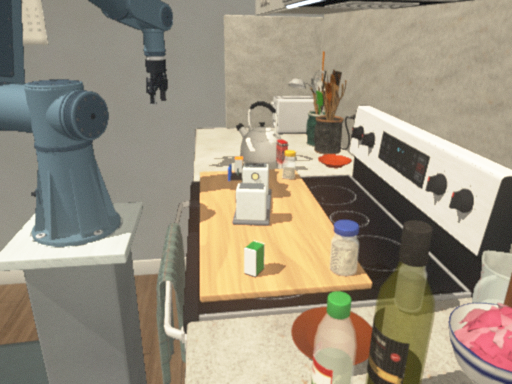

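The scene view shows the checker near (245,205), the blue drawer front at (217,181), amber at (207,160) and green at (295,277). In the side view amber is mostly hidden behind the lamp tower. I'll cast rays for rough positions, then look with the wrist camera.

```bash
cat > h.py <<'E'
import numpy as np
from scipy.spatial.transform import Rotation as R
Q=lambda q:R.from_quat(np.asarray(q)[[1,2,3,0]])
def pose(c,o=None):
    if 'hand_eye' in c:
        T=np.array(c['hand_eye']);r=Q(o['eef_rot']).as_matrix()
        return np.array(o['eef_pos'])+r@T[:3,3], r@T[:3,:3]
    return np.array(c['xyz']),Q(c['rotation']).as_matrix()
def ray(c,uv,z,P):
    p,r=P; d=r@np.array([(uv[0]-c['cx'])/c['fx'],(uv[1]-c['cy'])/c['fy'],1])
    return p+d*(z-p[2])/d[2]
def proj(c,X,P):
    v=P[1].T@(np.asarray(X)-P[0]); return [c['cx']+c['fx']*v[0]/v[2],c['cy']+c['fy']*v[1]/v[2]]
E
python3 - <<'E'
from h import *
from bench import ctrl,camera
c=dict(np.load('scene.npz'));P=pose(c)
for n,uv,z in[('amber top',(207,152),.082),('lamp top',(239,172),.121),('sensor top',(256,203),.121),('green',(296,267),.082),('blue',(217,178),.093),('gold',(255,140),.116),('bluejar',(359,236),.128)]:
    print(n,ray(c,uv,z,P).round(3))
o=ctrl.get_obs();print(Q(o['eef_rot']).as_matrix().round(3).tolist())
w=camera('wrist');print(np.round(w['hand_eye'],3).tolist(),w['fx'])
E
```

```text
amber top [0.478 0.323 0.082]
lamp top [0.497 0.104 0.121]
sensor top [ 0.468 -0.064  0.121]
green [ 0.454 -0.309  0.082]
blue [0.436 0.145 0.093]
gold [0.642 0.261 0.116]
bluejar [ 0.637 -0.331  0.128]
[[-0.947, 0.322, -0.001], [0.322, 0.947, -0.001], [0.0, -0.001, -1.0]]
[[0.0, -0.957, -0.291, 0.074], [1.0, 0.0, 0.0, -0.0], [0.0, -0.291, 0.957, -0.135], [0.0, 0.0, 0.0, 1.0]] 270.94335465364725
```

```bash
python3 -m pendant '[[0.15,-0.21,0.04,0,0,0],[0.15,-0.21,0.04,0,0,0],[0.15,-0.21,0.04,0,0,0],[0.15,-0.21,0.04,0,0,0],[0.15,-0.21,0.04,0,0,0],[0.15,-0.21,0.04,0,0,0],[0.15,-0.21,0.04,0,0,0],[0.15,-0.21,0.04,0,0,0],[0,0,0,0,0,0],[0,0,0,0,0,0]]' -1
python3 - <<'E'
from h import *
from bench import ctrl,camera
import cv2,json
o=ctrl.get_obs();w=camera('wrist');P=pose(w,o);cv2.imwrite('pics/w1.png',w['color'])
np.savez('w1.npz',P0=P[0],P1=P[1],**w)
print(o['time_s'],o['eef_pos'],o['q'])
for X in[(.478,.323,.082),(.497,.104,.121),(.436,.145,.093)]:print(np.round(proj(w,X,P)))
E
```

```text
time_s: 1.4
eef_pos: [0.4248, 0.2085, 0.3029]
eef_rot: [-0.0, 0.164, 0.987, 0.0]
wrist_force: [0.0, 1.0, -0.3]
opening: 0.002
grasp_force: 0.0
1.4 [0.4247533  0.20846511 0.30291281] [ 2.04345105e-01 -1.03261863e-01  1.77210398e+00  4.34172876e-04
  1.47362440e+00 -1.03787956e+00]
[345. 175.]
[194. 248.]
[210. 189.]
```

View pics/w1.png

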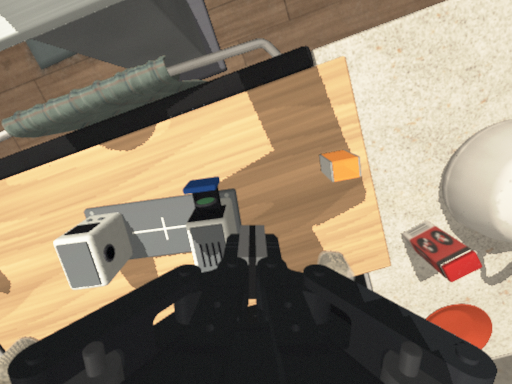

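The wrist view shows the amber top at about (345,162), the blue drawer front at (202,184), the white base-plate cross at (167,229) and both towers. I'll enlarge those areas.

Run:
```python
import cv2,numpy as np
im=cv2.imread('pics/w1.png')
a=cv2.resize(im[140:190,310:370],(480,400),interpolation=cv2.INTER_CUBIC)  #x8
b=cv2.resize(im[165:295,45:245],(800,520),interpolation=cv2.INTER_CUBIC) #x4
cv2.imwrite('pics/w1a.png',a);cv2.imwrite('pics/w1b.png',b)
```

```text
(no output)
```

View pics/w1a.png

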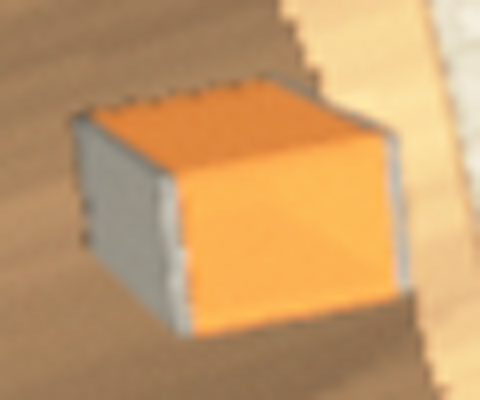

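View pics/w1b.png

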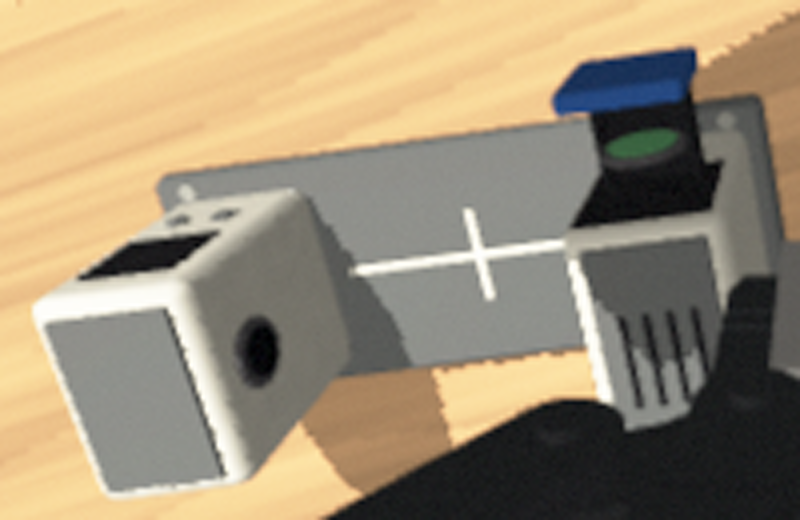

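The amber crop shows its top corners near (78,115), (168,175), (392,133) and (275,72); the frosted face is on the left. The checker crop shows the cross at (480,254), with the beam line running from (352,270) to (565,243).

Run:
```python
from h import *
c=dict(np.load('w1.npz'));P=(c['P0'],c['P1'])
A=lambda X,Y,z:ray(c,((X+.5)/8+309.5,(Y+.5)/8+139.5),z,P)
B=lambda X,Y,z:ray(c,((X+.5)/4+44.5,(Y+.5)/4+164.5),z,P)
ang=lambda d:np.degrees(np.arctan2(d[1],d[0])).round(2)
t=[A(*p,.082) for p in[(78,115),(168,175),(394,133),(272,72)]]
for i in range(4):d=t[(i+1)%4]-t[i];print('edge',np.linalg.norm(d).round(4),ang(d))
print('amber',np.mean(t,0).round(4))
b0,b1=A(187,335,.018),A(410,290,.018);print('bottom edge',np.linalg.norm(b1-b0).round(4),ang(b1-b0),b0.round(4),b1.round(4),'top',t[1].round(4),t[2].round(4))
X=B(480,254,.030);print('cross',X.round(4))
print('beam ang',ang(B(565,243,.03)-B(352,270,.03)),'crossline',ang(B(490,298,.03)-B(468,208,.03)),'front edge',ang(B(560,122,.03)-B(200,172,.03)))
l,r=B(160,180,.03),B(760,97,.03);print('front corners',l.round(4),r.round(4),np.linalg.norm(r-l))
d=[B(556,98,.114),B(697,50,.114),B(580,65,.114)];print('drawer top pts',np.round(d,4).tolist())
```

```text
edge 0.0187 38.6
edge 0.0375 82.04
edge 0.0235 -134.28
edge 0.0322 -96.04
amber [0.449  0.3205 0.082 ]
bottom edge 0.0447 83.22 [0.5051 0.3185 0.018 ] [0.5103 0.3629 0.018 ] top [0.4542 0.309  0.082 ] [0.4594 0.3461 0.082 ]
cross [0.4891 0.0345 0.03  ]
beam ang 78.99 crossline -11.39 front edge 79.43
front corners [ 0.4177 -0.0742  0.03  ] [0.4627 0.1666 0.03  ] 0.24493620081819747
drawer top pts [[0.4202, 0.1196, 0.114], [0.4199, 0.1669, 0.114], [0.4127, 0.1308, 0.114]]
```

Run:
```python
from h import *
c=dict(np.load('w1.npz'));P=(c['P0'],c['P1'])
A=lambda X,Y,z:ray(c,((X+.5)/8+309.5,(Y+.5)/8+139.5),z,P)
B=lambda X,Y,z:ray(c,((X+.5)/4+44.5,(Y+.5)/4+164.5),z,P)
ang=lambda d:np.degrees(np.arctan2(d[1],d[0])).round(2)
t=[A(*p,.082) for p in[(161,176),(180,337),(411,290),(396,133)]]
for i in range(4):d=t[(i+1)%4]-t[i];print('edge',np.linalg.norm(d).round(4),ang(d))
print('amber',np.mean(t,0).round(4))
b=[A(*p,.018) for p in[(78,118),(272,72),(88,245)]];print('bottom',np.round(b,4).tolist(),ang(b[1]-b[0]),ang(b[2]-b[0]),np.linalg.norm(b[1]-b[0]),np.linalg.norm(b[2]-b[0]),'centre',((b[1]+b[2])/2).round(4))
print('drawer',B(556,98,.114),B(693,75,.114))
im=__import__('cv2').imread('pics/w1.png')
cv2=__import__('cv2');h=cv2.cvtColor(im,cv2.COLOR_BGR2HSV)
m=cv2.inRange(h,(5,120,120),(25,255,255))[130:195,305:375];print(cv2.minAreaRect(cv2.findNonZero(m)))
```

```text
edge 0.0284 -7.51
edge 0.0393 83.32
edge 0.0274 173.03
edge 0.039 -98.13
amber [0.4705 0.3254 0.082 ]
bottom [[0.4555, 0.3089, 0.018], [0.4589, 0.3468, 0.018], [0.4807, 0.3043, 0.018]] 84.84 -10.25 0.038024827232316045 0.025634840232384815 centre [0.4698 0.3256 0.018 ]
drawer [0.42017945 0.1196238  0.114     ] [0.42700277 0.16284138 0.114     ]
((36.00000762939453, 35.0), (31.378582000732422, 34.90867233276367), 78.69007110595703)
```

Measured sizes match: amber is at (0.470, 0.3255) with yaw −7°. The checker is at (0.489, 0.0345) with yaw −11°, and the drawer is about 36 mm out. Next I stand off in front of the drawer with closed fingers.

```bash
python3 -m pendant '[[-0.07,-0.1,0,0,0,0.045],[-0.07,-0.1,0,0,0,0.045],[-0.06,-0.11,0,0,0,0],[0,0,-0.175,0,0,0],[0,0,-0.175,0,0,0],[0,0,-0.175,0,0,0],[0,0,-0.175,0,0,0],[0,0,-0.175,0,0,0],[0,0,-0.175,0,0,0],[0,0,0,0,0,0]]' -1
python3 - <<'E'
from h import *
from bench import ctrl,camera
import cv2
o=ctrl.get_obs();print(Q(o['eef_rot']).as_matrix().round(3).tolist())
cv2.imwrite('pics/s2.png',cv2.resize(camera('scene')['color'][100:280,130:330],(800,720))[:600])
E
```

```text
time_s: 2.7
eef_pos: [0.3819, 0.1473, 0.0911]
eef_rot: [-0.003, 0.092, 0.996, -0.0]
wrist_force: [0.3, -0.1, -0.3]
opening: 0.001
grasp_force: 0.0
[[-0.983, 0.183, -0.007], [0.183, 0.983, -0.0], [0.006, -0.002, -1.0]]
```

View pics/s2.png

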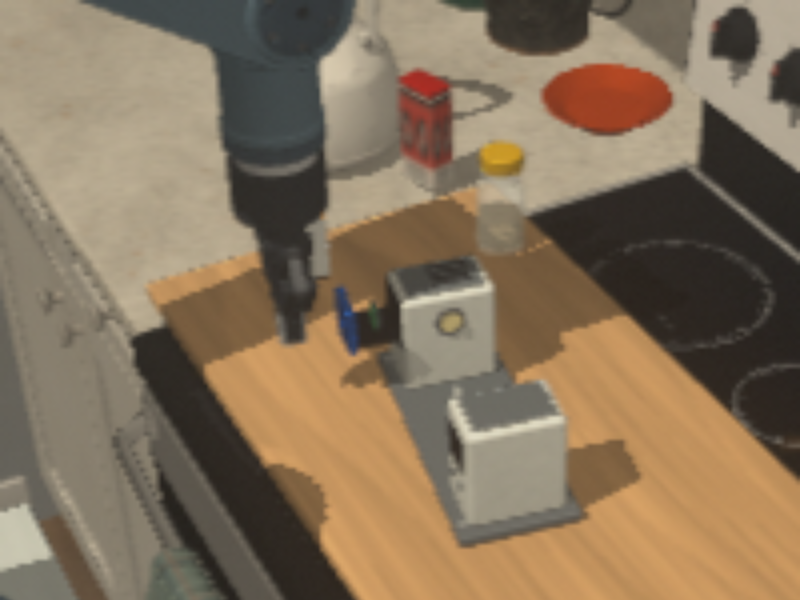

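The fingertip (290,330) stands in front of the blue face (345,320), so I push.

```bash
python3 -m pendant '[[0.037,-0.007,0,0,0,0],[0.037,-0.007,0,0,0,0],[0.037,-0.007,0,0,0,0],[0.037,-0.007,0,0,0,0],[0.037,-0.007,0,0,0,0],[0.037,-0.007,0,0,0,0],[0.037,-0.007,0,0,0,0],[0.03,-0.006,0,0,0,0],[0,0,0,0,0,0],[0,0,0,0,0,0]]' -1
```

```text
time_s: 4.0
eef_pos: [0.443, 0.1354, 0.0933]
eef_rot: [0.0, 0.093, 0.996, 0.0]
wrist_force: [-1.1, 0.3, -0.4]
opening: 0.003
grasp_force: 0.0
```

```bash
python3 -m pendant '[[0.005,-0.001,0,0,0,0],[0.005,-0.001,0,0,0,0],[0.005,-0.001,0,0,0,0],[0.005,-0.001,0,0,0,0],[0.005,-0.001,0,0,0,0],[0,0,0,0,0,0],[0,0,0,0,0,0],[0,0,0,0,0,0],[0,0,0,0,0,0],[0,0,0,0,0,0]]' -1
```

```text
time_s: 5.25
eef_pos: [0.4477, 0.1345, 0.0932]
eef_rot: [-0.0, 0.093, 0.996, 0.0]
wrist_force: [-4.5, 1.5, 2.7]
opening: 0.001
grasp_force: 2.1
```

```bash
python3 -m pendant '[[0.003,-0.0006,0,0,0,0],[0.003,-0.0006,0,0,0,0],[0.003,-0.0006,0,0,0,0],[0,0,0,0,0,0],[0,0,0,0,0,0],[0,0,0,0,0,0],[0,0,0,0,0,0],[0,0,0,0,0,0],[0,0,0,0,0,0],[0,0,0,0,0,0]]' -1
```

```text
time_s: 6.5
eef_pos: [0.4477, 0.1345, 0.0929]
eef_rot: [-0.002, 0.093, 0.996, -0.0]
wrist_force: [-11.4, 2.4, 7.8]
opening: -0.005
grasp_force: 5.7
```

The drawer is home: the force rose to about 11 N with no travel, and the face is where predicted. Now I back off, rise, open and go over the amber.

```bash
python3 -m pendant '[[-0.1,0.02,0,0,0,0],[-0.1,0.02,0,0,0,0],[-0.1,0.02,0,0,0,0],[0,0,0.18,0,0,0],[0,0,0.18,0,0,0],[0,0,0.18,0,0,0],[0.1,0.22,0,0,0,0.018],[0.1,0.22,0,0,0,0.018],[0.1,0.22,0,0,0,0],[0.1,0.22,0,0,0,0]]' -
python3 -m pendant '[[0,0,0,0,0,0],[0,0,0,0,0,0],[0,0,0,0,0,0],[0,0,0,0,0,0],[0,0,0,0,0,0],[0,0,0,0,0,0],[0,0,0,0,0,0],[0,0,0,0,0,0],[0,0,0,0,0,0],[0,0,0,0,0,0]]' 1
python3 - <<'E'
from h import *
from bench import ctrl,camera
import cv2
o=ctrl.get_obs();w=camera('wrist');P=pose(w,o);np.savez('w3.npz',P0=P[0],P1=P[1],**w)
m=Q(o['eef_rot']).as_matrix();print(np.round(o['eef_pos'],4),m.round(4).tolist(),o['q'])
cv2.imwrite('pics/w3full.png',w['color'])
for z in(.018,.082):print(np.round(proj(w,(.47,.3255,z),P)))
u,v=map(int,proj(w,(.47,.3255,.06),P));u0,v0=max(u-70,0),max(v-70,0);print(u0,v0)
cv2.imwrite('pics/w3.png',cv2.resize(w['color'][v0:v0+120,u0:u0+140],None,fx=5,fy=5,interpolation=2))
E
```

```text
time_s: 7.75
eef_pos: [0.4714, 0.3236, 0.2016]
eef_rot: [0.001, 0.065, 0.998, 0.0]
wrist_force: [1.1, -0.9, 0.6]
opening: 0.001
grasp_force: 0.0
time_s: 9.0
eef_pos: [0.4697, 0.322, 0.2012]
eef_rot: [-0.0, 0.065, 0.998, -0.0]
wrist_force: [0.3, -0.8, -0.4]
opening: 0.999
grasp_force: 0.0
[0.4697 0.322  0.2012] [[-0.9916, 0.1295, -0.0001], [0.1295, 0.9916, -0.0001], [0.0001, -0.0001, -1.0]] [ 3.92700737e-01  2.05088423e-01  1.65832791e+00 -3.12281215e-05
  1.27829544e+00 -1.04826793e+00]
[255. 171.]
[256. 186.]
185 110
```

View pics/w3.png

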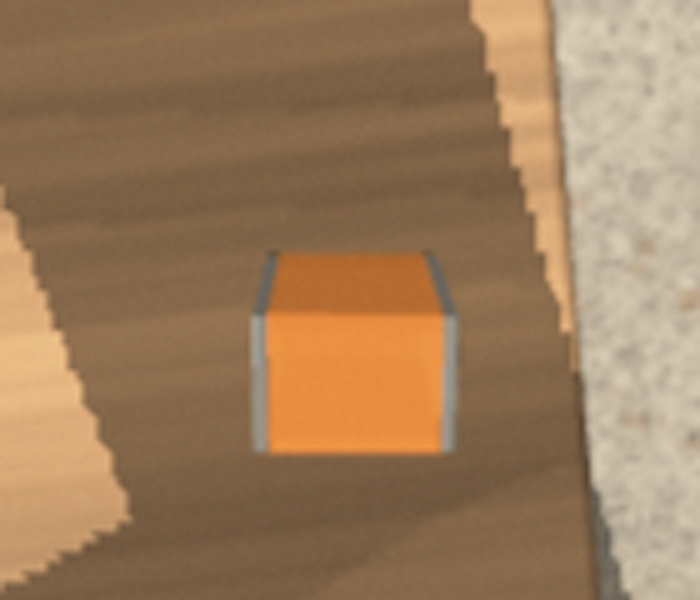

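The amber top shows square-on, with corners near (250,315), (458,315), (456,452) and (253,452) in the crop.

Run:
```python
from h import *
c=dict(np.load('w3.npz'));P=(c['P0'],c['P1'])
B=lambda X,Y,z:ray(c,((X+.5)/5+184.5,(Y+.5)/5+109.5),z,P)
t=[B(*p,.082) for p in[(250,315),(458,315),(456,452),(253,452)]]
for i in range(4):d=t[(i+1)%4]-t[i];print(np.linalg.norm(d).round(4),np.degrees(np.arctan2(d[1],d[0])).round(2))
print(np.mean(t,0).round(4))
b=[B(*p,.018) for p in[(270,252),(432,252)]];print(np.round(b,4).tolist(),np.mean(b,0)+.014*np.array([.9916,-.1295,0]))
```

```text
0.0401 82.59
0.028 -6.73
0.0404 -97.41
0.028 172.75
[0.4706 0.3253 0.082 ]
[[0.4542, 0.308, 0.018], [0.4592, 0.3462, 0.018]] [0.47057643 0.32525745 0.018     ]
```

```bash
python3 -m pendant '[[0.005,0.0165,0,0,0,0],[0,0,-0.13,0,0,0],[0,0,-0.13,0,0,0],[0,0,-0.13,0,0,0],[0,0,-0.13,0,0,0],[0,0,-0.13,0,0,0],[0,0,-0.13,0,0,0],[0,0,0,0,0,0],[0,0,0,0,0,0],[0,0,0,0,0,0]]' 1
python3 -m pendant '[[0,0,0,0,0,0],[0,0,0,0,0,0],[0,0,0,0,0,0],[0,0,0,0,0,0],[0,0,0,0,0,0],[0,0,0,0,0,0],[0,0,0,0,0,0],[0,0,0,0,0,0],[0,0,0,0,0,0],[0,0,0,0,0,0]]' -1
```

```text
time_s: 10.3
eef_pos: [0.4718, 0.3259, 0.0468]
eef_rot: [0.001, 0.065, 0.998, 0.001]
wrist_force: [0.7, 0.4, 0.4]
opening: 0.999
grasp_force: 0.0
time_s: 11.55
eef_pos: [0.4711, 0.3255, 0.0458]
eef_rot: [0.0, 0.065, 0.998, 0.0]
wrist_force: [0.0, -0.1, 6.0]
opening: 0.459
grasp_force: 60.7
```

Gripped: the opening of about 39 mm matches the 40 mm block, at 60 N. Next I lift, then carry it over while turning −93.6°.

```bash
python3 -m pendant '[[0,0,0.06,0,0,0],[0,0,0.1,0,0,0],[0,0,0.13,0,0,0],[0,0,0.13,0,0,0],[0,0,0.13,0,0,0],[0,0,0.13,0,0,0],[0,0,0.12,0,0,0],[0,0,0,0,0,0],[0,0,0,0,0,0],[0,0,0,0,0,0]]' -
python3 -m pendant '[[0.009,-0.145,0,0,0,-0.104],[0.009,-0.145,0,0,0,-0.104],[0.009,-0.145,0,0,0,-0.104],[0.009,-0.145,0,0,0,-0.104],[0.009,-0.145,0,0,0,-0.104],[0.009,-0.145,0,0,0,-0.104],[0.009,-0.145,0,0,0,-0.104],[0.009,-0.145,0,0,0,-0.104],[0.009,-0.145,0,0,0,-0.104],[0.009,-0.145,0,0,0,-0.104]]' -
python3 - <<'E'
from h import *
from bench import ctrl,camera
import cv2
camera('scene')
o=ctrl.get_obs();w=camera('wrist');P=pose(w,o);np.savez('w4.npz',P0=P[0],P1=P[1],**w)
m=Q(o['eef_rot']).as_matrix();print(np.round(o['eef_pos'],4),m.round(4).tolist(),o['q'])
cv2.imwrite('pics/w4.png',w['color'])
E
```

```text
time_s: 12.8
eef_pos: [0.4699, 0.325, 0.2039]
eef_rot: [-0.001, 0.065, 0.998, -0.001]
wrist_force: [0.3, 0.8, -1.6]
opening: 0.463
grasp_force: 60.5
time_s: 14.05
eef_pos: [0.4882, 0.0345, 0.2043]
eef_rot: [-0.001, 0.774, 0.634, -0.001]
wrist_force: [-0.6, -0.0, -2.0]
opening: 0.463
grasp_force: 60.6
[0.4886 0.0316 0.2044] [[0.2046, 0.9788, -0.0015], [0.9788, -0.2046, -0.002], [-0.0022, -0.001, -1.0]] [-0.17699294  0.0244557   1.85159317 -0.00231184  1.26662311  0.02977491]
```

View pics/w4.png

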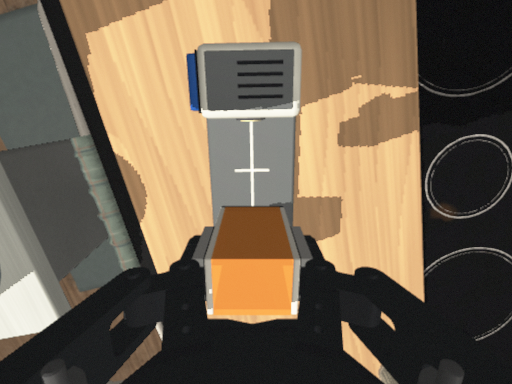

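The amber is gripped on its white faces and the drawer front is flush at (193,82). The cross is at (252,170), with the beam line running vertically through it. I'll measure these precisely.

Run:
```python
from h import *
import cv2
c=dict(np.load('w4.npz'));P=(c['P0'],c['P1']);im=c['color']
ang=lambda d:np.degrees(np.arctan2(d[1],d[0])).round(2)
g=im.min(2).astype(float)
def cen(sl,axis,lo):  # line centre per row/col
    v0,v1,u0,u1=sl;out=[]
    s=np.clip(g[v0:v1,u0:u1]-lo,0,None)
    if axis=='v':
        for i in range(s.shape[0]): out.append((u0+(s[i]*np.arange(s.shape[1])).sum()/s[i].sum(),v0+i))
    else:
        for j in range(s.shape[1]): out.append((u0+j,v0+(s[:,j]*np.arange(s.shape[0])).sum()/s[:,j].sum()))
    return np.array(out)
V=np.vstack([cen((128,164,242,262),'v',150),cen((176,200,242,262),'v',150)])
H=np.vstack([cen((160,180,238,248),'h',150),cen((160,180,257,267),'h',150)])
pv=np.polyfit(V[:,1],V[:,0],1);ph=np.polyfit(H[:,0],H[:,1],1);print(pv,ph,abs(V[:,0]-np.polyval(pv,V[:,1])).max())
v=170.;
for _ in range(5):u=np.polyval(pv,v);v=np.polyval(ph,u)
print('cross px',u,v,ray(c,(u,v),.03,P).round(4))
a,b=[ray(c,(np.polyval(pv,y),y),.03,P) for y in(125,200)];print('beam ang',ang(a-b))
h0,h1=[ray(c,(x,np.polyval(ph,x)),.03,P) for x in(238,267)];print('cross ang',ang(h1-h0))
# tower top front edge z .121: left/right sides
for p in[(199,48),(201,112),(300,48),(300,112)]:print(p,ray(c,p,.121,P).round(4))
print('tool x ang',ang(P[1]@[0,-.957,-.291]))
h=cv2.cvtColor(im,cv2.COLOR_BGR2HSV);m=cv2.inRange(h,(5,120,50),(25,255,255));
m[:200]=0;m[320:]=0;m[:,:195]=0;m[:,310:]=0
br=cv2.inRange(h[...,2],190,255)&m
for v in(215,235,250,265,280,300):
    x=np.where(m[v])[0];y=np.where(br[v])[0];print(v,x.min() if len(x) else 0,x.max() if len(x) else 0,len(y))
o=.02044
```

```text
[1.89282494e-02 2.48369180e+02] [-1.72814597e-02  1.74153675e+02] 0.14163812791855435
cross px 251.5833096514405 169.8059481958969 [0.4885 0.0345 0.03  ]
beam ang 79.26
cross ang -10.77
(199, 48) [0.4739 0.1516 0.121 ]
(201, 112) [0.4638 0.1079 0.121 ]
(300, 48) [0.5459 0.1366 0.121 ]
(300, 112) [0.539  0.0922 0.121 ]
tool x ang 78.22
215 223 281 0
235 218 286 0
250 214 290 0
265 211 293 83
280 212 292 81
300 213 291 79
```

```bash
python3 -m pendant '[[0,0,0,0,0,0.0115],[0,0,0,0,0,0],[0,0,0,0,0,0],[0,0,0,0,0,0],[0,0,0,0,0,0],[0,0,0,0,0,0],[0,0,0,0,0,0],[0,0,0,0,0,0],[0,0,0,0,0,0],[0,0,0,0,0,0]]' -
python3 - <<'E'
from h import *
from bench import ctrl,camera
import cv2
o=ctrl.get_obs();w=camera('wrist');P=pose(w,o);np.savez('w5.npz',P0=P[0],P1=P[1],**w)
m=Q(o['eef_rot']).as_matrix();t=np.array(o['eef_pos']);print(t.round(4),m.round(4).tolist())
im=w['color'];h=cv2.cvtColor(im,cv2.COLOR_BGR2HSV)
ztop=t[2]+.0042+.032
for X in[(.014,.020),(.014,-.020),(-.014,.020),(-.014,-.020)]:
    print(X,'top',np.round(proj(w,t+m@np.array([*X,-.0362]),P),1),'bot',np.round(proj(w,t+m@np.array([*X,.0278]),P),1))
cv2.imwrite('pics/w5.png',cv2.resize(im[195:330,185:320],None,fx=4.4,fy=4.4,interpolation=2))
E
```

```text
time_s: 15.4
eef_pos: [0.4887, 0.0353, 0.2053]
eef_rot: [-0.0, 0.766, 0.643, 0.0]
wrist_force: [0.2, -0.0, -0.8]
opening: 0.465
grasp_force: 60.6
[0.4887 0.0353 0.2053] [[0.1738, 0.9848, 0.0], [0.9848, -0.1738, 0.0], [0.0, 0.0, -1.0]]
(0.014, 0.02) top [301.2 257.7] bot [283.7 204.4]
(0.014, -0.02) top [204.5 257.7] bot [221.2 204.4]
(-0.014, 0.02) top [297.8 313.4] bot [282.2 243.7]
(-0.014, -0.02) top [207.7 313.5] bot [222.5 243.7]
```

View pics/w5.png

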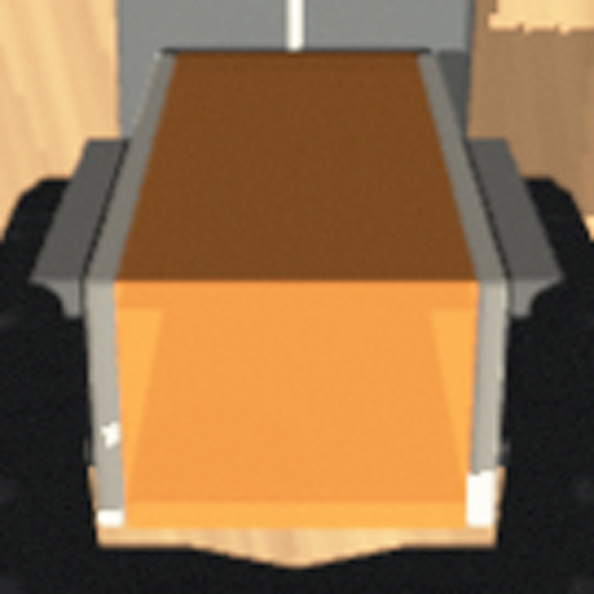

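The corners match the predicted in-hand pose to about 1 px for the top and 2 px for the foot, so it is upright and centred. Next I trim the yaw and lower it into the beam.

```bash
python3 -m pendant '[[-0.001,-0.002,-0.05,0,0,-0.008],[0,0,-0.07,0,0,0],[0,0,-0.07,0,0,0],[0,0,-0.07,0,0,0],[0,0,-0.07,0,0,0],[0,0,-0.07,0,0,0],[0,0,-0.07,0,0,0],[0,0,-0.06,0,0,0],[0,0,-0.05,0,0,0],[0,0,0,0,0,0]]' -
python3 -m pendant '[[0,0,0,0,0,0],[0,0,0,0,0,0],[0,0,0,0,0,0],[0,0,0,0,0,0],[0,0,0,0,0,0],[0,0,0,0,0,0],[0,0,0,0,0,0],[0,0,0,0,0,0],[0,0,0,0,0,0],[0,0,0,0,0,0]]' -
python3 - <<'E'
from h import *
from bench import ctrl,camera
import cv2
o=ctrl.get_obs();m=Q(o['eef_rot']).as_matrix();print(np.round(o['eef_pos'],4),m.round(4).tolist(),np.degrees(np.arctan2(m[1,0],m[0,0])))
c=camera('scene')
cv2.imwrite('pics/s6.png',cv2.resize(c['color'][130:250,180:320],None,fx=5,fy=5,interpolation=2))
E
```

```text
time_s: 16.7
eef_pos: [0.4879, 0.035, 0.0884]
eef_rot: [-0.001, 0.77, 0.638, -0.001]
wrist_force: [0.7, -0.8, -1.6]
opening: 0.461
grasp_force: 60.6
time_s: 17.95
eef_pos: [0.4885, 0.0349, 0.0893]
eef_rot: [-0.0, 0.77, 0.638, 0.0]
wrist_force: [0.6, -0.8, -1.0]
opening: 0.461
grasp_force: 60.6
[0.4885 0.0349 0.0893] [[0.1862, 0.9825, 0.0], [0.9825, -0.1862, 0.0], [0.0, 0.0, -1.0]] 79.27103997744989
```

View pics/s6.png

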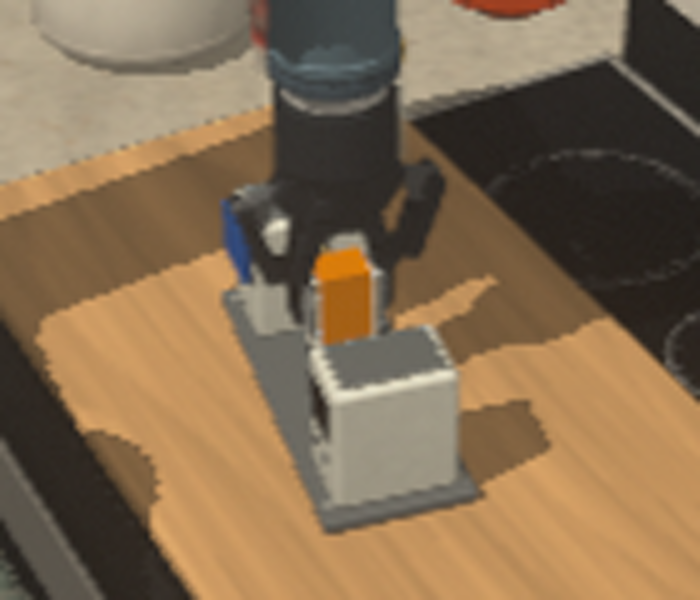

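The amber stands upright and square between the towers at (345,295) in the crop, clear of both. The drawer front is flush and the pose is within about 0.5 mm of target, so I hand in.

```bash
python3 -c "
from bench import ctrl
print(ctrl.hand_in())"
```

```text
the job is handed in; nothing more can be done
None
```

I pushed the drawer fully home, then gripped the amber standard by its frosted faces and handed in with it held upright and square in the middle of the light path. The hand-in returned no verdict.

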